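# Sweep the syringe filters into the counting tray's trough and shut the lid

## Task

Two rubber bungs, a red and a black one, have got in among the three white syringe filters on the blue counting tray. With closed fingertips sweep the three filters across the deck over its open edge into the trough, leave both bungs standing where they are, and then push the white lid fully shut over the trough. Only push things: do not pinch or pick up anything, and do not press hard on the filters.

Things in the scene. Friction and masses are not known exactly. Their poses are not given: they have to be found in the camera images.
- tray: blue plastic counting tray, fixed, 260 mm (its x) by 262 mm (its y); origin at the centre of its underside on the bench, z up. Flat deck 38 mm above the bench over x -125 to 125, y -126 to 64 mm; rim 11 mm high, 5 mm thick, at both x ends and the -y side (pouring gap at the -x, -y corner). Filters and bungs stand on the deck in five lanes, x = -96, -48, 0, 48, 96 mm (within 4 mm), y -66 to 25 mm, one in each, in any order
- deck_edge (a point): middle of the deck's open edge, at x 0, y 64 mm, z 38 mm of the tray; beyond it (+y) the deck drops into the trough. Nothing stands between a filter and this edge in its own lane
- trough (a point): middle of the trough's floor, at x 0, y 95 mm, z 7 mm of the tray. The trough runs along the tray's x, from x -125 to 125 mm and y 64 to 126 mm, 31 mm deep below the deck; its outer wall is 5 mm thick and as high as the deck
- lid_hinge (a point): middle of the lid's hinge line, which runs along the tray's x over the trough's outer wall, 40 mm above the bench, at y 130.5 mm of the tray
- lid_edge (a point): middle of the lid's free edge on its upper (outer) face, 72 mm from the hinge line; a finger tab 46 mm wide stands 10 mm beyond it
- lid (a joint): angle (rad) of the trough's white lid, a flat flap 256 by 72 mm, 3 mm thick: 0 shut (level, top face 42 mm, edge bead 44 mm above the bench), pi/2 upright, 2.1 the open stop, leaning away from the deck. It starts between 1.65 and 2.05. A stiff hinge holds it wherever it is left; it takes 1 N or so at the free edge to move it
- filter_a_mid (a point): white syringe filter A, one of three alike: flat disc 30 mm across with a stub on top, 16 mm high in all, 12 g, lying flat and loose on the tray's deck at the start. This point is on its axis, 6 mm above its underside
- filter_b_mid (a point): white syringe filter B, one of three alike: flat disc 30 mm across with a stub on top, 16 mm high in all, 12 g, lying flat and loose on the tray's deck at the start. This point is on its axis, 6 mm above its underside
- filter_c_mid (a point): white syringe filter C, one of three alike: flat disc 30 mm across with a stub on top, 16 mm high in all, 12 g, lying flat and loose on the tray's deck at the start. This point is on its axis, 6 mm above its underside
- red_bung: red rubber bung, 30 mm across and 38 mm high, standing on the deck; origin at the centre of its underside
- black_bung: black rubber bung, 34 mm across and 30 mm high, standing on the deck; origin at the centre of its underside
- filter_a: the same filter A; origin at the centre of its underside, z along its axis
- filter_b: the same filter B; origin at the centre of its underside, z along its axis
- filter_c: the same filter C; origin at the centre of its underside, z along its axis

How it is judged:
By the outcome, as a careful person would: the job done as asked, in the order asked, and still so for the second after the job is handed in, with the robot touching nothing.
It also fails if it takes over 61 s, if anything falls off the work surface, if the arm or the gripper's body presses on something with over 40 N, if the wrist force passes 120 N, or if a joint passes its speed limit or range.

## Robot

A 7-joint arm with a two-finger parallel gripper is mounted at the origin on a cart in front of the work surface, level with it; the furniture and walls round the work are solid. World frame = base frame: x ahead of the robot, y to its left, z up, the work surface at z = 0. Lengths are in m, angles in rad, forces in N, time in s.
With the tool pointing down it reaches from about 0.425 to 1.025 m from the base axis. Payload 9.4 kg.
Tool frame: the origin (TCP) lies midway between the tips of the shut fingers; the grasp point (between the pads) lies r.pinch_z behind it (r.pinch_z is the distance from the TCP to the grasp point, in m); z points along the fingers, y is the line along which they close (so a half turn about z gives the same grasp; the last joint's range is limited). The gripper opens to 85 mm and grips with 20 to 120 N. Pads are 22 mm wide; open, the fingers measure 114 mm over their backs; the gripper's body (76 mm by 85 mm) begins 54 mm behind the grasp point. The pads swing forward as they close: fully open they stand 13 mm farther back than shut.
Start: joints at [-1.203, 0.599, -0.003, 1.599, 0.002, 0.943, -0.08], TCP at [0.312, 0.654, 0.231] pointing down, gripper open.
Joint ranges: [-2.57, 2.57], [-0.35, 1.97], [-1.29, 1.29], [0.11, 2.56], [-1.05, 4.19], [0.11, 1.86], [-2.63, 2.63]. Speed limits (rad/s): [2.22, 2.22, 3.01, 3.01, 3.14, 3.14, 3.14].

## Interface

Orientations are given as a unit quaternion [x, y, z, w].
In Python, from bench import sensors, eyes, r gives the robot as it stands.
- The arm moves only by the tool play_rows, never from a script. Its argument "deltas" is a list of rows, each a list of 5 numbers: the shift along the world's x, y, z in m, then the turn about the world's z in degrees, then the gripper command: -1 is shut, 1 is fully open, values between are in proportion. In form: [[dx, dy, dz, roll, hand], ...]. A call has 1 to 5 rows; each row is the pose to reach, as a shift and turn from the pose commanded when the call began; what a row does not reach only later rows make up. A row lasts 1/10 s, in which the tool goes at most 50 mm and 8.59 degrees, less where a joint would pass 70% of its speed; a pose out of reach is approached as far as the arm can. A call with a gripper value outside its range is refused whole. The fingers move at their own pace and stop on an object; the grip force is fixed at half the most. Time passes only in rows, so rows that repeat a pose let the fingers close. It gives the time, the measured TCP pose, the force, the opening and the grip force at its end, in the units of the state.
- sensors.get_state(): the state, without advancing time (a new reading comes with each control period).
- eyes.read_camera(name): name is "scene" or "top" or "wrist"; returns a dict with "image" (400x640x3 uint8, blue, green, red), "z_map" (400x640 float32, m along the optical axis (not along the pixel's ray), 0 where there is no reading), "K" (3x3 intrinsics, pixels), "rvec" (rotation vector, rad) and "tvec" (3), from world to camera coordinates, as OpenCV has them. Camera axes: x right, y down, z forward; pixel columns grow to the right and rows downward; lengths in m; the calibration is good to about 2 mm. A picture is of the moment at which its call begins.
- r.job_done(): hands the job in; it is judged then, once.
The state is a dict: "clock": time; "qpos": joint angles; "qvel": joint speeds; "joint_efforts": joint torques, N m; "tool_pos": TCP position; "orientation": TCP orientation; "ft_force": force on the tool from outside, world axes, zero at the start; "moment": the same for the moment, N m; "opening": finger opening in m; "gripper_force": force on a finger pad.
Only numpy, scipy, OpenCV 4.12 (cv2) and the standard library are available. Lean on these libraries where they do the work, as an engineer would, in place of code of your own. Each camera call takes 0.05 s, during which the arm holds its last target. There are 200 camera calls.

## Working session

There is one attempt and no reset: what is moved stays moved. The work goes in short steps, Python scripts to look and compute and a tool call to move; the robot and the scene stay as the last step left them, time stands still between calls to the robot, and variables do not carry over. Pictures are saved under pics/ and viewed, at most 10 in all, crops included, and the job is handed in when it is done.

Besides the shell and the picture viewer there is one more tool, called after "Request:" by a JSON object that holds its "name" and its "arguments", one argument or row to a line. play_rows: Moves the arm, as the interface text tells. Its arguments: {"type":"object","properties":{"deltas":{"type":"array"}},"required":["deltas"]}

```bash
mkdir -p pics; ls
cat > h.py <<'E'
import numpy as np, cv2
from bench import sensors, eyes, r
def cam(n):
    d=eyes.read_camera(n); R=cv2.Rodrigues(np.array(d["rvec"],float))[0]; t=np.array(d["tvec"],float).ravel()
    z=d["z_map"]; v,u=np.mgrid[:400,:640]; K=np.array(d["K"])
    P=np.stack([(u-K[0,2])/K[0,0]*z,(v-K[1,2])/K[1,1]*z,z],-1)
    W=(P-t)@R; W[z==0]=np.nan
    return d["image"],W
E
python3 - <<'E'
from h import *
s=sensors.get_state(); print(s["clock"],s["tool_pos"],s["orientation"],s["opening"],r.pinch_z)
for n in("top","scene"):
    im,W=cam(n); cv2.imwrite(f"pics/{n}0.png",im); np.save(f"{n}0.npy",W); print(n)
E
```

```text
pics
0.0 [0.31178931 0.65402284 0.23039989] [ 2.20520592e-01  9.75382004e-01 -7.79056493e-04 -8.39742699e-05] 0.08546338509740666 0.0187
top
scene
```

View pics/top0.png

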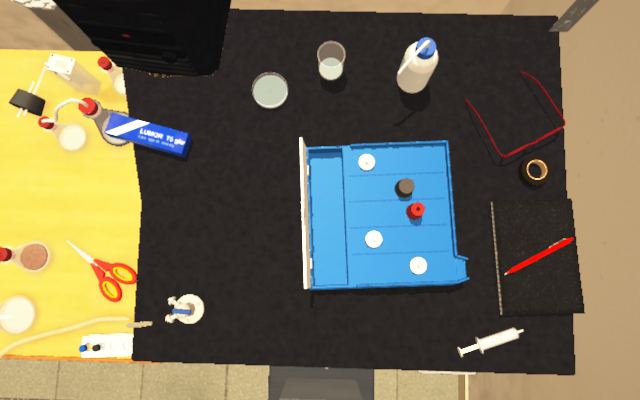

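View pics/scene0.png

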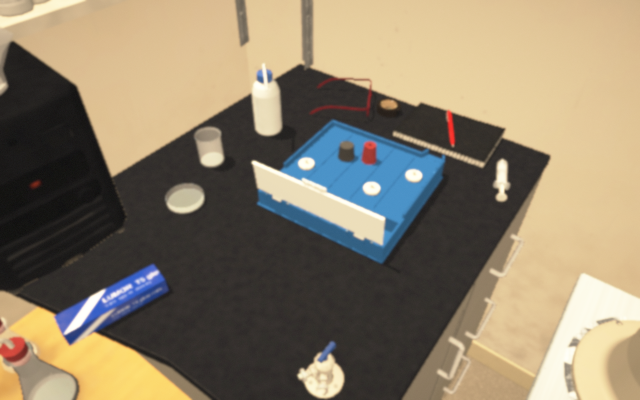

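The top view shows filters at (367,162), (374,239) and (418,265), the black bung at (405,187) and the red one at (417,210). The trough and open lid are on the left, with the lid at column ~304. Next I'll convert these pixels to world coordinates.

Run:
```python
from h import *
W=np.load("top0.npy"); im=cv2.imread("pics/top0.png").astype(int)
p=lambda n,u,v:print(n,np.round(W[v,u]*1000,1))
for n,u,v in[("f1",367,162),("f2",374,239),("f3",418,265),("bl",405,187),("red",417,210),("deck",380,200),("deck2",440,160),("deck3",440,240),("trough",328,160),("trough2",328,270),("bench",260,200)]:p(n,u,v)
roi=np.zeros((400,640),bool); roi[130:300,295:475]=1
b,g,rr=im[...,0],im[...,1],im[...,2]
blue=roi&(b>120)&(rr<80)&np.isfinite(W[...,0])
# rim top points z~49 and deck
dk=blue&(abs(W[...,2]-.038)<.004); q=W[dk][:,:2].astype(np.float32)
print("deck rect",cv2.minAreaRect(q), dk.sum(), np.median(W[dk][:,2]))
q=W[blue][:,:2].astype(np.float32); print("all rect",cv2.minAreaRect(q))
tr=blue&(abs(W[...,2]-.007)<.005); q=W[tr][:,:2].astype(np.float32); print("trough",cv2.minAreaRect(q),tr.sum())
rim=blue&(W[...,2]>.045)
q=W[rim][:,:2].astype(np.float32); print("rim",cv2.minAreaRect(q),rim.sum())
wh=roi&(b>170)&(rr>170)
n,l,st,c=cv2.connectedComponentsWithStats(wh.astype(np.uint8))
for i in range(1,n):
    if st[i,4]>20:
        w=W[l==i]; print(st[i],c[i],np.round(np.nanmedian(w,0)*1000),np.round(np.nanmin(w,0)*1000),np.round(np.nanmax(w,0)*1000))
red=roi&(rr>120)&(b<80); w=W[red]; print("red",np.nanmedian(w,0),np.nanmin(w,0),np.nanmax(w,0))
S=np.load("scene0.npy")
for n,u,v in[("lidtopL",255,166),("lidbotL",260,190),("lidtopR",381,220),("lidbotR",379,236),("mid",320,200)]: print(n,np.round(S[v,u]*1000,1))
# lid plane from scene
im=cv2.imread("pics/scene0.png").astype(int); m=np.zeros((400,640),bool); m[160:245,250:387]=1
m&=(im.min(2)>150)&(np.abs(S[...,2]-.07)<.06)
n,l,st,c=cv2.connectedComponentsWithStats(m.astype(np.uint8)); i=1+st[1:,4].argmax(); w=S[l==i]
c0=w.mean(0); nn=np.linalg.svd(w-c0)[2]; print("lid",st[i],c0,nn,w.min(0),w.max(0))
```

```text
f1 [660.  -72.   47.1]
f2 [519.1 -85.5  53.7]
f3 [ 475.6 -163.    54.1]
bl [ 611.5 -137.8   68.1]
red [ 572.8 -161.4   54.8]
deck [591.6 -97.2  39.3]
deck2 [ 669.7 -207.6   37.3]
deck3 [ 521.5 -205.2   40.9]
trough [671.7  -1.    6.4]
trough2 [463.1  -6.1   7.9]
bench [ 5.917e+02  1.267e+02 -1.000e-01]
deck rect ((0.5696509480476379, -0.10519807040691376), (0.25976014137268066, 0.27491864562034607), 4.278348445892334) 5961 0.03847352955200283
all rect ((0.5711732506752014, -0.11199134588241577), (0.2706589698791504, 0.2953486144542694), 3.9145607948303223)
trough ((0.5644637942314148, -0.11229410767555237), (0.2583967447280884, 0.2917137145996094), 3.171612501144409) 623
rim ((0.5686545372009277, -0.10754500329494476), (0.25963008403778076, 0.2777246832847595), 3.6568641662597656) 935
[299 137   9 152 558] [302.71684588 213.3172043 ] [553.  40. 111.] [429.  29.  -3.] [686.  51. 125.]
[358 153  17  17 227] [366.15859031 161.44493392] [661. -70.  45.] [648. -86.  36.] [679. -56.  56.]
[307 165   2  11  21] [307.47619048 169.76190476] [644.  37.  41.] [634.  35.  36.] [654.  38.  45.]
[365 230  18  18 246] [373.40650407 238.67886179] [520. -85.  45.] [ 506. -102.   35.] [537. -70.  57.]
[409 257  18  17 247] [417.93117409 265.08097166] [ 476. -165.   45.] [ 462. -181.   36.] [ 490. -150.   55.]
[310 258   2  11  22] [310.5 263. ] [474.  26.  42.] [465.  25.  36.] [483.  27.  44.]
red [ 0.56996039 -0.15406019  0.07514272] [ 0.55933148 -0.16840856  0.04518255] [ 0.58236675 -0.14411827  0.07937517]
lidtopL [680.8  49.9 103.7]
lidbotL [684.5  40.5  39. ]
lidtopR [435.2  34.  106.6]
lidbotR [436.9  30.2  66.1]
mid [547.5  39.6  89.8]
lid [ 253  161  133   84 3778] [0.55037927 0.0362958  0.08037886] [[-0.99858704 -0.05235984  0.00907553]
 [-0.01353785  0.41580685  0.90935218]
 [-0.05138721  0.90794444 -0.41592818]] [ 0.42992398 -0.04103055  0.02229479] [0.690997   0.05281968 0.12355588]
```

```bash
python3 -c "
import cv2;i=cv2.imread('pics/top0.png')[125:305,285:485];cv2.imwrite('pics/top0c.png',cv2.resize(i,None,fx=3.3,fy=3.3,interpolation=2))"
```

```text
(no output)
```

View pics/top0c.png

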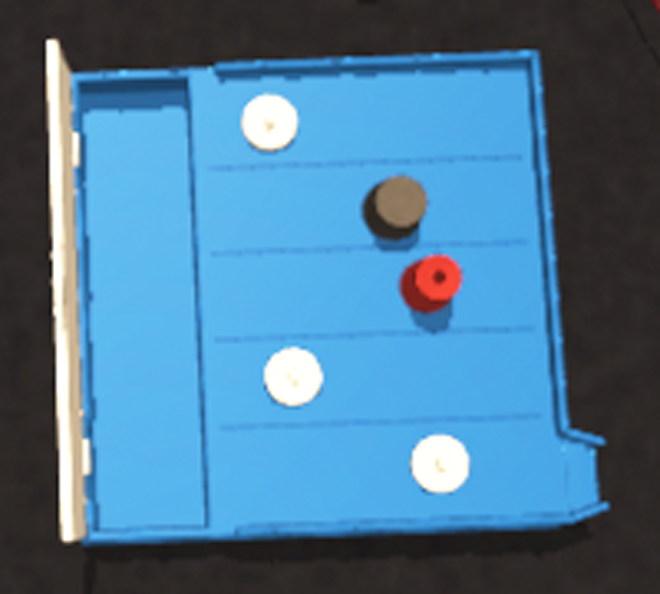

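The tray yaw is about 3.6° and its centre is near (0.567,-0.099). All the objects land on their lanes: f1 at (96,23), f2 at (-46,16), f3 at (-95,-61), red at (0,-57) and black at (~45,-41). I'll move over the tray with the fingers shut.

Request:
{"name": "play_rows", "arguments": {
  "deltas": [
    [0.06,-0.09,0.02,-12,-1],
    [0.12,-0.18,0.02,-24,-1],
    [0.15,-0.22,0.02,-30,-1],
    [0.18,-0.27,0.02,-36,-1],
    [0.2,-0.3,0.02,-40,-1]
  ]
}}

```text
clock: 0.6
tool_pos: [0.4511, 0.4457, 0.2486]
orientation: [0.543, 0.84, -0.0, 0.0]
ft_force: [0.6, -0.2, 0.3]
opening: 0.012
gripper_force: 0.0
```

Request:
{"name": "play_rows", "arguments": {
  "deltas": [
    [0,-0.05,0,-7,-1],
    [0,-0.1,0,-14,-1],
    [0,-0.15,0,-21,-1],
    [0,-0.2,0,-21,-1],
    [0,-0.25,0,-21,-1]
  ]
}}

```text
clock: 1.1
tool_pos: [0.4499, 0.1957, 0.2485]
orientation: [0.685, 0.729, -0.0, 0.0]
ft_force: [2.0, -0.7, 0.6]
opening: 0.0
gripper_force: 0.0
```

Request:
{"name": "play_rows", "arguments": {
  "deltas": [
    [0.01,-0.05,0,0,-1],
    [0.02,-0.1,0,0,-1],
    [0.03,-0.15,0,0,-1],
    [0.03,-0.2,0,0,-1],
    [0.03,-0.25,0,0,-1]
  ]
}}

```text
clock: 1.6
tool_pos: [0.4802, -0.0515, 0.2486]
orientation: [0.685, 0.729, -0.0, 0.0]
ft_force: [0.3, 0.9, -0.1]
opening: -0.0002
gripper_force: 0.0
```

Request:
{"name": "play_rows", "arguments": {
  "deltas": [
    [0,-0.05,0,0,-1],
    [0,-0.1,0,0,-1],
    [0,-0.15,0,0,-1],
    [0,-0.15,0,0,-1]
  ]
}}

```text
clock: 2.0
tool_pos: [0.4792, -0.2069, 0.249]
orientation: [0.689, 0.725, -0.001, 0.001]
ft_force: [0.9, 0.8, 0.4]
opening: -0.0001
gripper_force: 0.0
```

Run:
```python
from h import *
s=sensors.get_state(); print(s["clock"],s["tool_pos"],s["orientation"],s["ft_force"])
im,W=cam("wrist"); cv2.imwrite("pics/w1.png",im); np.save("w1.npy",W)
wh=(im.min(2)>170)
n,l,st,c=cv2.connectedComponentsWithStats(wh.astype(np.uint8))
for i in range(1,n):
    if st[i,4]>200: w=W[l==i]; print(st[i],np.round((np.nanmin(w,0)+np.nanmax(w,0))*500),np.round(np.nanmin(w,0)*1000),np.round(np.nanmax(w,0)*1000))
```

```text
2.0 [ 0.47920708 -0.20693035  0.24898916] [ 0.68858843  0.72515024 -0.00095153  0.00148312] [0.891636   0.76879108 0.43177716]
[   0    0  125  174 9283] [-305. -269. -455.] [-763. -489. -913.] [152. -49.   3.]
[505  18  35  37 973] [664. -69.  45.] [646. -85.  34.] [681. -53.  55.]
[359  27  33  36 912] [520. -84.  46.] [ 505. -100.   36.] [536. -68.  56.]
[ 115   78   55   98 3743] [-231. -305. -905.] [-319. -488. -915.] [-143. -121. -896.]
[310 110  31  31 741] [ 475. -164.   46.] [ 459. -180.   36.] [ 491. -148.   56.]
[ 612  110   28   52 1092] [ 820. -159.   22.] [ 808. -187.    3.] [ 831. -132.   41.]
[   0  115   49   55 1462] [-725. -385. -904.] [-826. -490. -912.] [-624. -280. -896.]
[ 47 140  26  31 496] [-577. -428. -905.] [-626. -487. -912.] [-528. -368. -897.]
[    0   174   186   226 33852] [-242. -495. -365.] [-747. -503. -822.] [ 264. -487.   93.]
[ 190  182   47   89 1156] [ 340. -303.   10.] [ 311. -366.   -2.] [ 369. -241.   22.]
[331 242  13  34 267] [ 493. -256.  142.] [ 480. -316.    2.] [ 505. -196.  282.]
[ 490  336  150   64 5226] [ 889. -500.    1.] [ 765. -503.  -57.] [1013. -498.   59.]
[320 341  13  24 255] [ 494. -500.   -5.] [ 485. -502.  -29.] [ 502. -499.   19.]
```

View pics/w1.png

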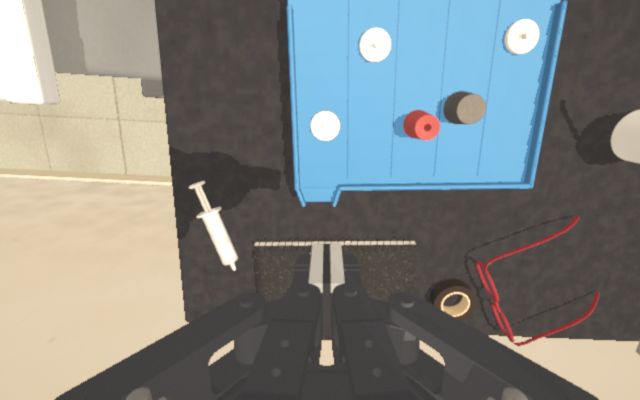

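The wrist view confirms it: f3 at (0.4755,-0.1645), f2 at (0.520,-0.0845), f1 at (0.6635,-0.0695). Image positions are (325,125), (375,45) and (522,37). Now I'll come down behind f3.

Request:
{"name": "play_rows", "arguments": {
  "deltas": [
    [-0.001,0.005,-0.05,0,-1],
    [-0.001,0.005,-0.1,0,-1],
    [-0.001,0.005,-0.15,0,-1],
    [-0.001,0.005,-0.18,0,-1],
    [-0.001,0.005,-0.18,0,-1]
  ]
}}

```text
clock: 2.55
tool_pos: [0.4775, -0.1924, 0.0652]
orientation: [0.685, 0.729, -0.001, -0.003]
ft_force: [-0.2, -0.3, 0.7]
opening: -0.0001
gripper_force: 0.0
```

Request:
{"name": "play_rows", "arguments": {
  "deltas": [
    [0,-0.004,0,0,-1],
    [0,-0.004,0,0,-1],
    [0,-0.004,0,0,-1]
  ]
}}

```text
clock: 2.85
tool_pos: [0.4805, -0.1987, 0.0704]
orientation: [0.685, 0.729, 0.001, 0.001]
ft_force: [-1.1, -0.3, 0.6]
opening: 0.0002
gripper_force: 0.0
```

Request:
{"name": "play_rows", "arguments": {
  "deltas": [
    [-0.003,-0.002,-0.015,0,-1],
    [-0.003,-0.002,-0.025,0,-1],
    [-0.003,-0.002,-0.029,0,-1],
    [-0.003,-0.002,-0.029,0,-1],
    [-0.003,-0.002,-0.029,0,-1]
  ]
}}

```text
clock: 3.35
tool_pos: [0.4766, -0.2006, 0.0399]
orientation: [0.685, 0.728, 0.0, 0.0]
ft_force: [-0.1, -0.2, -0.6]
opening: 0.0
gripper_force: 0.0
```

Request:
{"name": "play_rows", "arguments": {
  "deltas": [
    [0,0.008,0.001,0,-1],
    [-0.001,0.016,0.001,0,-1],
    [-0.001,0.024,0.001,0,-1],
    [-0.002,0.032,0.001,0,-1],
    [-0.0025,0.04,0.001,0,-1]
  ]
}}

```text
clock: 3.85
tool_pos: [0.4738, -0.1596, 0.0407]
orientation: [0.685, 0.729, 0.0, -0.0]
ft_force: [0.7, -0.1, 0.3]
opening: -0.0001
gripper_force: 0.1
```

Request:
{"name": "play_rows", "arguments": {
  "deltas": [
    [-0.0005,0.008,0,0,-1],
    [-0.001,0.016,0,0,-1],
    [-0.0015,0.024,0,0,-1],
    [-0.002,0.032,0,0,-1],
    [-0.0025,0.04,0,0,-1]
  ]
}}

```text
clock: 4.35
tool_pos: [0.4714, -0.1199, 0.0406]
orientation: [0.685, 0.728, -0.0, 0.0]
ft_force: [0.3, -0.7, -1.2]
opening: -0.0004
gripper_force: 0.1
```

```bash
cat >> h.py <<'E'
T=np.array([567.2,-98.7]); a=np.radians(3.6); RT=np.array([[np.cos(a),np.sin(a)],[-np.sin(a),np.cos(a)]])
def tray(p): return RT@(np.asarray(p)[:2]*1000-T)
def filters(n):
    im,W=cam(n); m=(im.min(2)>150)
    xy=np.einsum('ij,vuj->vui',RT,W[...,:2]*1000-T); m&=(abs(xy[...,0])<126)&(xy[...,1]>-128)&(xy[...,1]<125)&(W[...,2]<.06)
    k,l,st,c=cv2.connectedComponentsWithStats(m.astype(np.uint8))
    for i in range(1,k):
        if st[i,4]>25: q=xy[l==i]; print("white",st[i],"tray",np.round((q.min(0)+q.max(0))/2),"size",np.round(np.ptp(q,axis=0)),"z",np.round(np.median(W[l==i][:,2])*1000))
    return im
E
python3 - <<'E'
from h import *
s=sensors.get_state(); print(s["tool_pos"],tray(s["tool_pos"]),s["ft_force"])
im=filters("top"); cv2.imwrite("pics/t2.png",im)
E
```

```text
[ 0.47135349 -0.11990051  0.04061571] [-96.98856829 -15.14042464] [ 0.27021865 -0.7309576  -1.2276491 ]
white [358 153  17  18 231] tray [98. 22.] size [32. 31.] z 45.0
white [365 230  18  18 249] tray [-45.  16.] size [31. 31.] z 45.0
white [372 258  10   7  55] tray [-86.  13.] size [11. 16.] z 45.0
```

Request:
{"name": "play_rows", "arguments": {
  "deltas": [
    [-0.0005,0.008,0,0,-1],
    [-0.001,0.016,0,0,-1],
    [-0.001,0.024,0,0,-1],
    [-0.0015,0.032,0,0,-1],
    [-0.002,0.04,0,0,-1]
  ]
}}

```text
clock: 4.9
tool_pos: [0.4694, -0.0798, 0.0406]
orientation: [0.685, 0.729, -0.0, 0.0]
ft_force: [-0.9, -0.2, 0.4]
opening: 0.0001
gripper_force: 0.1
```

Request:
{"name": "play_rows", "arguments": {
  "deltas": [
    [-0.0005,0.008,0,0,-1],
    [-0.001,0.016,0,0,-1],
    [-0.001,0.024,0,0,-1],
    [-0.0015,0.032,0,0,-1],
    [-0.002,0.042,0,0,-1]
  ]
}}

```text
clock: 5.4
tool_pos: [0.4674, -0.038, 0.0406]
orientation: [0.685, 0.728, -0.0, 0.0]
ft_force: [-0.4, -0.4, 0.4]
opening: 0.0001
gripper_force: 0.0
```

Request:
{"name": "play_rows", "arguments": {
  "deltas": [
    [0,0.002,0,0,-1],
    [0,0.002,0,0,-1],
    [0,-0.01,0.03,0,-1],
    [0,-0.02,0.07,0,-1],
    [0,-0.02,0.07,0,-1]
  ]
}}

```text
clock: 5.9
tool_pos: [0.4688, -0.0607, 0.114]
orientation: [0.686, 0.727, 0.001, 0.002]
ft_force: [1.4, 0.5, 0.2]
opening: -0.0001
gripper_force: 0.0
```

Run:
```python
from h import *
s=sensors.get_state(); print(s["tool_pos"],tray(s["tool_pos"]),s["ft_force"])
im=filters("top"); filters("scene"); cv2.imwrite("pics/t3.png",im)
```

```text
[ 0.46882897 -0.06066707  0.1140488 ] [-95.78881114  44.13464719] [1.40099322 0.53833908 0.24697897]
white [358 153  17  18 233] tray [97. 22.] size [32. 31.] z 45.0
white [319 257  13  15 155] tray [-87. 104.] size [26. 22.] z 23.0
white [298 157  17  13 183] tray [100.  20.] size [41. 41.] z 45.0
white [280 172  47  17  70] tray [77. 63.] size [98. 13.] z 38.0
white [362 181  19  15 213] tray [-43.  13.] size [36. 41.] z 45.0
white [327 192  59  28  86] tray [-40.  66.] size [121.   5.] z 37.0
```

f3 is in the trough at about (-87,104). f2 is next.

Request:
{"name": "play_rows", "arguments": {
  "deltas": [
    [0.025,-0.03,0,0,-1],
    [0.053,-0.062,0,0,-1],
    [0.053,-0.062,0,0,-1],
    [0.053,-0.062,-0.03,0,-1],
    [0.053,-0.062,-0.04,0,-1]
  ]
}}

```text
clock: 6.5
tool_pos: [0.5189, -0.12, 0.0679]
orientation: [0.685, 0.728, -0.001, -0.002]
ft_force: [-0.0, 1.1, -0.0]
opening: 0.0003
gripper_force: 0.0
```

Request:
{"name": "play_rows", "arguments": {
  "deltas": [
    [0,0,0,0,-1],
    [0,0,0,0,-1],
    [0,0,0,0,-1]
  ]
}}

```text
clock: 6.8
tool_pos: [0.5206, -0.1204, 0.0712]
orientation: [0.685, 0.729, 0.0, 0.0]
ft_force: [-0.2, -0.6, 0.4]
opening: -0.0
gripper_force: 0.0
```

Request:
{"name": "play_rows", "arguments": {
  "deltas": [
    [0.002,-0.002,-0.015,0,-1],
    [0.002,-0.002,-0.025,0,-1],
    [0.002,-0.002,-0.03,0,-1],
    [0.002,-0.002,-0.03,0,-1],
    [0.002,-0.002,-0.03,0,-1]
  ]
}}

```text
clock: 7.3
tool_pos: [0.5222, -0.1226, 0.0405]
orientation: [0.685, 0.728, -0.0, -0.0]
ft_force: [0.3, -0.4, -0.4]
opening: -0.0001
gripper_force: 0.0
```

Request:
{"name": "play_rows", "arguments": {
  "deltas": [
    [-0.0005,0.006,0,0,-1],
    [-0.001,0.012,0,0,-1],
    [-0.001,0.019,0,0,-1],
    [-0.0015,0.026,0,0,-1],
    [-0.002,0.034,0,0,-1]
  ]
}}

```text
clock: 7.8
tool_pos: [0.5204, -0.0878, 0.0407]
orientation: [0.685, 0.729, 0.0, 0.0]
ft_force: [-0.2, -0.3, 0.8]
opening: -0.0002
gripper_force: 0.1
```

Run:
```python
from h import *
s=sensors.get_state(); print(s["tool_pos"],tray(s["tool_pos"]),s["ft_force"])
im=filters("top"); cv2.imwrite("pics/t4.png",im)
```

```text
[ 0.52043351 -0.08777554  0.04073869] [-45.98825125  13.83939088] [-0.17366507 -0.25903553  0.84481791]
white [358 153  17  17 227] tray [97. 22.] size [31. 31.] z 45.0
```

Request:
{"name": "play_rows", "arguments": {
  "deltas": [
    [-0.0005,0.007,0,0,-1],
    [-0.001,0.014,0,0,-1],
    [-0.001,0.021,0,0,-1],
    [-0.0015,0.028,0,0,-1],
    [-0.002,0.034,0,0,-1]
  ]
}}

```text
clock: 8.35
tool_pos: [0.5184, -0.0539, 0.0406]
orientation: [0.685, 0.729, 0.0, 0.0]
ft_force: [-0.2, -0.2, -0.3]
opening: 0.0
gripper_force: 0.1
```

Request:
{"name": "play_rows", "arguments": {
  "deltas": [
    [-0.0005,0.007,0,0,-1],
    [-0.001,0.014,0,0,-1],
    [-0.001,0.021,0,0,-1],
    [-0.001,0.021,0,0,-1],
    [-0.001,0.021,0,0,-1]
  ]
}}

```text
clock: 8.85
tool_pos: [0.5174, -0.0335, 0.0406]
orientation: [0.685, 0.729, -0.0, 0.0]
ft_force: [-0.8, 0.2, 0.5]
opening: -0.0001
gripper_force: 0.0
```

Request:
{"name": "play_rows", "arguments": {
  "deltas": [
    [0,-0.01,0.03,0,-1],
    [0.01,-0.02,0.07,0,-1],
    [0.05,-0.03,0.07,0,-1],
    [0.1,-0.04,0.07,0,-1],
    [0.148,-0.065,0.07,0,-1]
  ]
}}

```text
clock: 9.35
tool_pos: [0.6631, -0.0948, 0.1114]
orientation: [0.684, 0.729, 0.001, 0.0]
ft_force: [0.4, 0.6, -0.8]
opening: 0.0
gripper_force: 0.0
```

Request:
{"name": "play_rows", "arguments": {
  "deltas": [
    [0,0,0,0,-1],
    [0,0,0,0,-1],
    [0,0,0,0,-1]
  ]
}}

```text
clock: 9.65
tool_pos: [0.6596, -0.0962, 0.1102]
orientation: [0.685, 0.728, -0.0, -0.001]
ft_force: [-0.2, 1.4, 0.6]
opening: 0.0002
gripper_force: 0.0
```

Run:
```python
from h import *
s=sensors.get_state(); print(s["tool_pos"],tray(s["tool_pos"]),s["ft_force"])
im=filters("top"); cv2.imwrite("pics/t5.png",cv2.resize(im[125:305,285:485],None,fx=3.3,fy=3.3,interpolation=2))
```

```text
[ 0.65955202 -0.09619756  0.11017668] [92.32690968 -3.30133365] [-0.18191037  1.42392795  0.63509374]
```

View pics/t5.png

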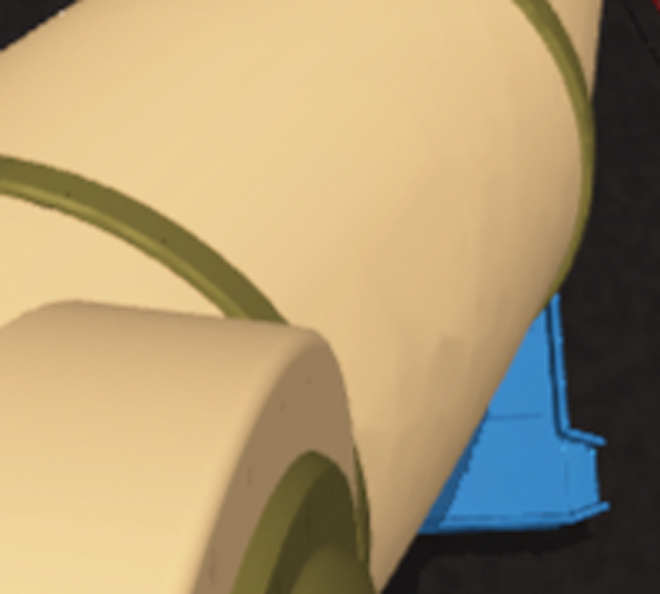

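The arm hides the tray in the top view. f1 was confirmed at (97,22) earlier, so I'll come down behind it.

Request:
{"name": "play_rows", "arguments": {
  "deltas": [
    [0.005,-0.011,0,0,-1],
    [0.005,-0.011,-0.02,0,-1],
    [0.005,-0.011,-0.04,0,-1],
    [0.005,-0.011,-0.04,0,-1],
    [0.005,-0.011,-0.04,0,-1]
  ]
}}

```text
clock: 10.2
tool_pos: [0.6657, -0.1077, 0.0709]
orientation: [0.685, 0.728, -0.0, -0.0]
ft_force: [0.4, -0.0, 0.4]
opening: -0.0001
gripper_force: 0.0
```

Run:
```python
from h import *
s=sensors.get_state(); print(s["tool_pos"],tray(s["tool_pos"]),s["ft_force"])
im=filters("wrist"); filters("scene"); cv2.imwrite("pics/w6.png",im)
```

```text
[ 0.6657058  -0.10771421  0.07087889] [ 97.74541151 -15.18165025] [ 0.42371856 -0.03228913  0.36085875]
white [  20    0   66   22 1082] tray [-51. 104.] size [44. 14.] z 27.0
white [ 239    0  118   82 6250] tray [80. 90.] size [69. 43.] z 7.0
white [  0  31   7  26 125] tray [-86.  88.] size [12. 12.] z 14.0
white [  220    84   163   114 10477] tray [84. 35.] size [83. 60.] z 38.0
white [298 157  17  13 183] tray [100.  19.] size [39. 39.] z 45.0
white [281 172  46  17  67] tray [77. 63.] size [99. 12.] z 38.0
white [327 192  59  28  86] tray [-41.  66.] size [120.   5.] z 37.0
```

View pics/w6.png

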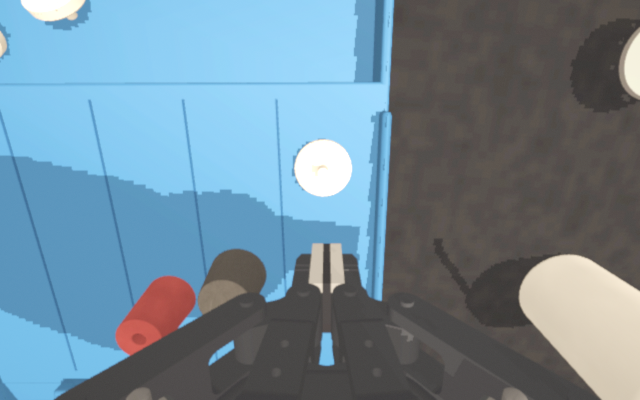

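The filter sits straight ahead of the fingers at (323,168), and two filters are in the trough at top left. Both bungs are standing clear of the fingers.

Request:
{"name": "play_rows", "arguments": {
  "deltas": [
    [-0.001,0,-0.015,0,-1],
    [-0.001,0,-0.025,0,-1],
    [-0.001,0,-0.03,0,-1],
    [-0.001,0,-0.03,0,-1],
    [-0.001,0,-0.03,0,-1]
  ]
}}

```text
clock: 10.8
tool_pos: [0.6649, -0.1073, 0.0404]
orientation: [0.685, 0.728, -0.0, -0.0]
ft_force: [1.0, -0.9, 0.5]
opening: -0.0006
gripper_force: 0.0
```

Request:
{"name": "play_rows", "arguments": {
  "deltas": [
    [-0.0005,0.006,0,0,-1],
    [-0.001,0.012,0,0,-1],
    [-0.001,0.019,0,0,-1],
    [-0.0015,0.026,0,0,-1],
    [-0.002,0.034,0,0,-1]
  ]
}}

```text
clock: 11.3
tool_pos: [0.6629, -0.0724, 0.0408]
orientation: [0.685, 0.729, 0.0, 0.0]
ft_force: [-0.6, 0.3, 0.7]
opening: -0.0
gripper_force: 0.1
```

Request:
{"name": "play_rows", "arguments": {
  "deltas": [
    [-0.0005,0.007,0,0,-1],
    [-0.001,0.014,0,0,-1],
    [-0.001,0.021,0,0,-1],
    [-0.0015,0.028,0,0,-1],
    [-0.002,0.034,0,0,-1]
  ]
}}

```text
clock: 11.8
tool_pos: [0.6609, -0.0385, 0.0406]
orientation: [0.685, 0.729, 0.0, -0.0]
ft_force: [-0.2, 0.9, 0.1]
opening: -0.0001
gripper_force: 0.0
```

Request:
{"name": "play_rows", "arguments": {
  "deltas": [
    [-0.0005,0.006,0,0,-1],
    [-0.001,0.012,0,0,-1],
    [-0.001,0.017,0,0,-1],
    [-0.001,0.017,0,0,-1],
    [-0.001,0.017,0,0,-1]
  ]
}}

```text
clock: 12.3
tool_pos: [0.6599, -0.0223, 0.0407]
orientation: [0.685, 0.729, -0.0, 0.0]
ft_force: [-0.5, -1.1, 0.8]
opening: -0.0002
gripper_force: 0.0
```

Request:
{"name": "play_rows", "arguments": {
  "deltas": [
    [0,-0.01,0.03,0,-1],
    [0,-0.05,0.08,0,-1],
    [0,-0.1,0.13,0,-1],
    [-0.05,-0.13,0.18,0,-1],
    [-0.1,-0.13,0.21,0,-1]
  ]
}}

```text
clock: 12.8
tool_pos: [0.6008, -0.1408, 0.2155]
orientation: [0.686, 0.727, -0.0, 0.002]
ft_force: [-0.2, 0.2, 0.7]
opening: -0.0
gripper_force: 0.0
```

Run:
```python
from h import *
s=sensors.get_state(); print(s["tool_pos"],tray(s["tool_pos"]),s["ft_force"])
im=filters("wrist"); cv2.imwrite("pics/w7.png",im)
```

```text
[ 0.60075355 -0.14082517  0.21553675] [ 30.84228267 -44.14888574] [-0.20327601  0.17161297  0.68254771]
white [225   0  36  19 559] tray [-47. 107.] size [35. 18.] z 25.0
white [ 362    0   55   52 1698] tray [92. 93.] size [52. 44.] z 7.0
white [ 171    6   37   37 1026] tray [-99.  95.] size [37. 31.] z 21.0
white [ 369   54   64   50 1500] tray [98. 44.] size [57. 43.] z 38.0
```

View pics/w7.png

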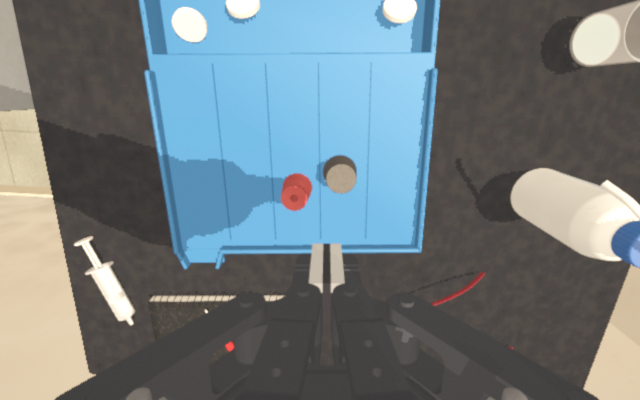

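The picture shows all three filters in the trough at (190,24), (242,5) and (400,8), and both bungs still standing. Now I'll go around behind the lid, which is at about 1.74 rad.

Request:
{"name": "play_rows", "arguments": {
  "deltas": [
    [-0.01,0.05,0.02,0,-1],
    [-0.02,0.1,0.02,0,-1],
    [-0.03,0.14,0.02,0,-1],
    [-0.04,0.18,0.02,0,-1],
    [-0.045,0.225,0.02,0,-1]
  ]
}}

```text
clock: 13.35
tool_pos: [0.5544, 0.0886, 0.234]
orientation: [0.686, 0.728, 0.0, -0.0]
ft_force: [1.0, 0.6, -0.4]
opening: 0.0001
gripper_force: 0.0
```

Request:
{"name": "play_rows", "arguments": {
  "deltas": [
    [0,0,0,0,-1],
    [0,0,0,0,-1],
    [0,0,0,0,-1]
  ]
}}

```text
clock: 13.65
tool_pos: [0.5556, 0.0865, 0.2338]
orientation: [0.686, 0.728, -0.0, 0.0]
ft_force: [-0.1, -0.2, -0.4]
opening: 0.0
gripper_force: 0.0
```

Run:
```python
from h import *
s=sensors.get_state(); print(s["tool_pos"],tray(s["tool_pos"]),s["ft_force"])
S=cam("scene")[1]
for n,u,v in[("lidtopL",257,167),("lidtopR",379,220),("mid",320,200)]: print(n,tray(S[v,u]),S[v,u,2])
```

```text
[0.55557067 0.08652324 0.23380831] [2.38843029e-02 1.85587953e+02] [-0.08734644 -0.16898219 -0.41753243]
lidtopL [118.5451656  140.92274849] 0.10313798052089085
lidtopR [-119.97709648  140.50392827] 0.10452633791085116
mid [-10.67356469 138.85856562] 0.0893645638392332
```

Request:
{"name": "play_rows", "arguments": {
  "deltas": [
    [0,0,-0.05,0,-1],
    [0,0,-0.1,0,-1],
    [0,0,-0.139,0,-1],
    [0,0,-0.139,0,-1],
    [0,0,-0.139,0,-1]
  ]
}}

```text
clock: 14.2
tool_pos: [0.5557, 0.0862, 0.0951]
orientation: [0.686, 0.728, -0.001, -0.0]
ft_force: [0.4, -0.8, 0.8]
opening: 0.0002
gripper_force: 0.0
```

Request:
{"name": "play_rows", "arguments": {
  "deltas": [
    [0.0005,-0.008,0,0,-1],
    [0.001,-0.016,0,0,-1],
    [0.0015,-0.024,0,0,-1],
    [0.002,-0.032,0,0,-1],
    [0.0025,-0.04,0,0,-1]
  ]
}}

```text
clock: 14.7
tool_pos: [0.5582, 0.0472, 0.0954]
orientation: [0.685, 0.728, 0.0, 0.0]
ft_force: [0.3, 1.5, 0.7]
opening: -0.0001
gripper_force: 0.4
```

Request:
{"name": "play_rows", "arguments": {
  "deltas": [
    [0.0005,-0.008,0,0,-1],
    [0.001,-0.015,0,0,-1],
    [0.0015,-0.022,-0.002,0,-1],
    [0.002,-0.029,-0.0055,0,-1],
    [0.002,-0.029,-0.0055,0,-1]
  ]
}}

```text
clock: 15.2
tool_pos: [0.5598, 0.0175, 0.0888]
orientation: [0.686, 0.728, -0.0, 0.0]
ft_force: [0.4, 0.1, 0.2]
opening: 0.0001
gripper_force: 0.0
```

Request:
{"name": "play_rows", "arguments": {
  "deltas": [
    [0.0005,-0.006,-0.004,0,-1],
    [0.001,-0.012,-0.0085,0,-1],
    [0.001,-0.017,-0.014,0,-1],
    [0.0015,-0.021,-0.0195,0,-1],
    [0.0015,-0.021,-0.0195,0,-1]
  ]
}}

```text
clock: 15.7
tool_pos: [0.561, -0.003, 0.0689]
orientation: [0.685, 0.728, -0.001, -0.0]
ft_force: [0.3, -0.0, 0.0]
opening: 0.0002
gripper_force: 0.0
```

Request:
{"name": "play_rows", "arguments": {
  "deltas": [
    [0,-0.003,-0.006,0,-1],
    [0.0005,-0.006,-0.013,0,-1],
    [0.0005,-0.0075,-0.019,0,-1],
    [0.0005,-0.008,-0.025,0,-1],
    [0.0005,-0.008,-0.025,0,-1]
  ]
}}

```text
clock: 16.2
tool_pos: [0.5615, -0.0103, 0.0438]
orientation: [0.685, 0.728, -0.0, -0.0]
ft_force: [-0.2, -1.1, -0.3]
opening: 0.0005
gripper_force: 0.0
```

Run:
```python
from h import *
s=sensors.get_state(); print(s["tool_pos"],tray(s["tool_pos"]),s["ft_force"])
im,_=cam("scene"); cv2.imwrite("pics/s8.png",cv2.resize(im[90:270,220:460],None,fx=3,fy=3))
```

```text
[ 0.56146082 -0.01027684  0.04384585] [-0.17572238 88.60903954] [-0.23159742 -1.0808558  -0.2528667 ]
```

View pics/s8.png

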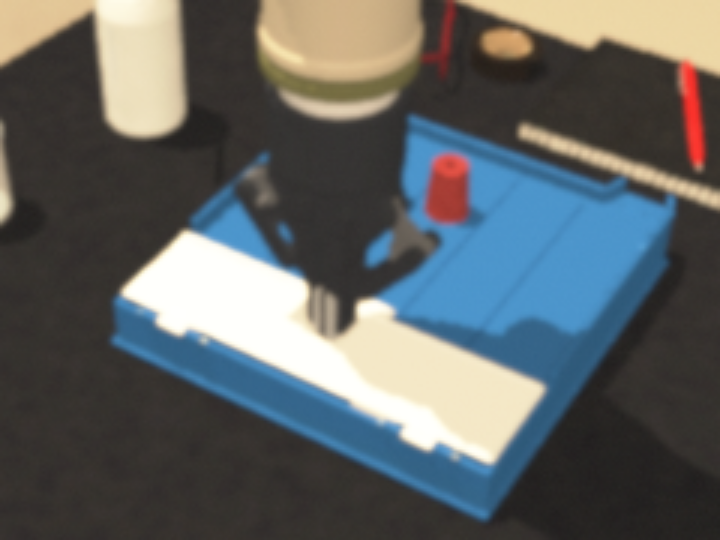

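The lid is nearly down, with the fingertips on it at (330,320) in the crop. I'll press it the last few millimetres gently and watch the force.

Request:
{"name": "play_rows", "arguments": {
  "deltas": [
    [0,0,-0.001,0,-1],
    [0,0,-0.002,0,-1],
    [0,0,-0.003,0,-1],
    [0,0,-0.003,0,-1]
  ]
}}

```text
clock: 16.65
tool_pos: [0.562, -0.0101, 0.0421]
orientation: [0.685, 0.728, 0.0, 0.0]
ft_force: [-0.6, -0.1, 3.7]
opening: 0.0002
gripper_force: 1.7
```

Request:
{"name": "play_rows", "arguments": {
  "deltas": [
    [0,0,-0.001,0,-1],
    [0,0,-0.002,0,-1],
    [0,0,-0.003,0,-1],
    [0,0,-0.003,0,-1]
  ]
}}

```text
clock: 17.05
tool_pos: [0.5622, -0.0101, 0.0416]
orientation: [0.685, 0.728, 0.001, 0.0]
ft_force: [-7.7, 1.3, 38.8]
opening: -0.0
gripper_force: 19.5
```

There's a firm stop at z = 41.6 mm, so the lid is shut. I'll back off and check.

Request:
{"name": "play_rows", "arguments": {
  "deltas": [
    [0,0,0.02,0,-1],
    [0,0,0.07,0,-1],
    [0,0,0.12,0,-1],
    [0,0.05,0.16,0,-1],
    [0,0.1,0.19,0,-1]
  ]
}}

```text
clock: 17.55
tool_pos: [0.5624, 0.0706, 0.2194]
orientation: [0.686, 0.727, 0.001, 0.001]
ft_force: [0.6, 0.8, 0.4]
opening: -0.0001
gripper_force: 0.0
```

Request:
{"name": "play_rows", "arguments": {
  "deltas": [
    [-0.02,0.05,0,0,-1],
    [-0.04,0.1,0,0,-1],
    [-0.06,0.15,0,0,-1],
    [-0.08,0.19,0,0,-1],
    [-0.1,0.23,0,0,-1]
  ]
}}

```text
clock: 18.05
tool_pos: [0.4612, 0.3021, 0.217]
orientation: [0.685, 0.729, 0.0, -0.0]
ft_force: [1.3, 0.5, -0.1]
opening: -0.0001
gripper_force: 0.0
```

Request:
{"name": "play_rows", "arguments": {
  "deltas": [
    [-0.02,0.05,0,0,-1],
    [-0.04,0.1,0,0,-1],
    [-0.06,0.15,0,0,-1],
    [-0.06,0.15,0,0,-1],
    [-0.06,0.15,0,0,-1]
  ]
}}

```text
clock: 18.55
tool_pos: [0.4007, 0.4524, 0.2163]
orientation: [0.683, 0.73, -0.0, -0.0]
ft_force: [0.4, 0.3, -0.2]
opening: -0.0003
gripper_force: 0.0
```

Run:
```python
from h import *
im,W=cam("top"); cv2.imwrite("pics/t9.png",cv2.resize(im[115:315,285:485],None,fx=2.9,fy=2.9))
xy=np.einsum('ij,vuj->vui',RT,W[...,:2]*1000-T)
m=(im.min(2)>150)&(abs(xy[...,0])<126)&(abs(xy[...,1]-95)<45)
A=np.c_[xy[m],np.ones(m.sum())]; print(m.sum(),np.linalg.lstsq(A,W[m][:,2]*1000,rcond=None)[0],np.median(W[m][:,2]))
```

```text
5389 [ 3.56994638e-04 -5.70333291e-03  4.28199357e+01] 0.04229646247954133
```

View pics/t9.png

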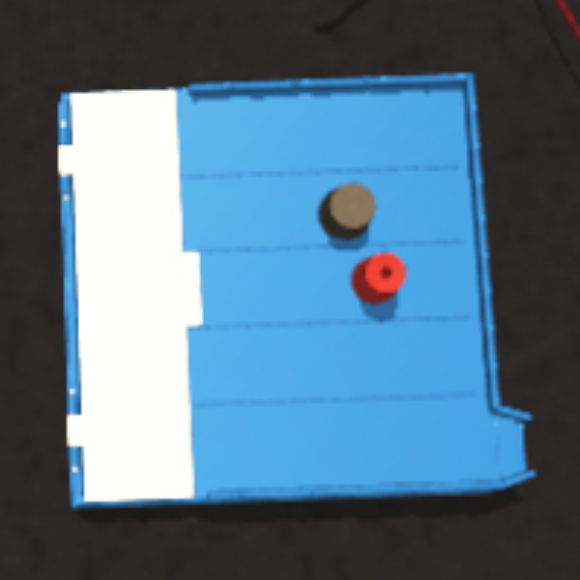

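The lid is level at 42.3 mm with a slope of about 0. The deck is clear of filters, and both bungs are standing where they were at (350,207) and (384,273).

```bash
python3 -c "
from bench import r
print(r.job_done())"
```

```text
the job is handed in; nothing more can be done
None
```

All three filters are in the trough, both bungs are standing where they were, the lid is fully shut, and the job was handed in at about 19 s; the only firm force was a brief 39 N fingertip press on the lid at its stop.

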